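Dock the bead canister and screw its lid snug

ROBOT

A 6-joint arm with a two-finger parallel gripper is mounted at the origin on the work surface. World frame = base frame: x ahead of the robot, y to its left, z up, the work surface at z = 0. Lengths are in mm, angles in rad, forces in N, time in s.
With the tool pointing down it reaches from about 350 to 875 mm from the base axis. Payload 15.5 kg.
Tool frame: the origin (TCP) lies midway between the tips of the shut fingers; the grasp point (between the pads) lies 19 mm behind it; z points along the fingers, y is the direction in which the jaws open and shut (so a half turn about z gives the same grasp; the last joint's range is limited). The gripper opens to 85 mm and grips with 20 to 120 N. Pads are 22 mm wide; open, the fingers measure 114 mm over their backs; the gripper's body (76 mm by 85 mm) begins 54 mm behind the grasp point. The pads swing forward as they close: fully open they stand 13 mm farther back than shut.
Start: joints at [-1.379, 0.494, 1.345, -0, 1.302, -0.096], TCP at [176.804, -599.472, 231.277] pointing down, gripper open.
Joint ranges: [-2.91, 2.91], [-0.82, 2.16], [0.22, 2.67], [-1.22, 4.37], [0.12, 2.79], [-3.08, 3.08]. Speed limits (rad/s): [1.89, 1.89, 2.57, 3.01, 3.01, 3.01].

INTERFACE

Orientations are given as a unit quaternion [x, y, z, w].
In Python, from plant import ctrl gives the robot as it stands. The module is installed in compiled form; this text tells all that it offers.
- The arm moves only by the tool move_arm, never from a script. Its argument "moves" is a list of rows, each a list of 6 numbers: the shift along the tool's x, y, z in m, then the turn, a rotation vector about the tool's x, y, z in rad. A call has 1 to 10 rows; each row shifts and turns the commanded pose from where the row before left it, along the tool's axes as they then stand; what a row does not reach is not made up. A row lasts 1/8 s, in which the tool goes at most 62.5 mm and 10.7 degrees, less where a joint would pass 70% of its speed; a pose out of reach is approached as far as the arm can. A call is refused whole if a number of a shift passes 0.0625 or a number of a turn 0.188, either way. A call with a gripper value outside its range is refused whole. "jaw" is the opening, from 0 (shut) to 1 (fully open), set as the call begins (left out, the last holds). The fingers move at their own pace and stop on an object; "newtons" is the grip in N (left out, the last holds). Time passes only in rows, so rows that do not move let the fingers close. It gives the time, the measured TCP pose, the force and the opening at its end, in the units of the state.
- ctrl.sense(): the state, without advancing time (a new reading comes with each control period).
- ctrl.snapshot(name): name is "side" or "top" or "wrist"; returns a dict with "img" (480x640x3 uint8, red, green, blue), "z_map" (480x640 float32, mm along the optical axis (not along the pixel's ray), 0 where there is no reading), "vfov" (degrees; the focal length in pixels is half the picture's height over the tangent of half this angle, whatever the lens; pixels are square), "cx", "cy" (the principal point, pixels), "pose" (4x4, takes a point from camera to world coordinates). Camera axes: x right, y up, looking along -z (the intrinsics and any distortion apply to the point x, -y, -z); pixel columns grow to the right and rows downward; lengths in mm; the calibration is good to about 2 mm. A picture is of the moment at which its call begins.
- ctrl.close_job(): hands the job in, once; it reports no verdict.
Trained networks look in a picture, given as the dict that the camera call returned (one of the last four; its "shot" number tells which), for a name from the list of things; names that differ only in an ending like _2 or _b are one class to them, and where a whole thing is asked for, a point or a joint stands for the part that bears it (a point fixed in the world has none). Each returns a list of dicts, best first, with "p" (0 to 1); they miss things now and then, are a little off and sometimes report something else, mostly with a low value. They report only what shows in the picture. A call takes as long as a camera call.
- ctrl.masks_of(picture, name): "mask" (480x640 bool, what is visible of it) and "uv" ([column, row] in pixels, amid what is visible of it).
The state is a dict: "clock": time; "qpos": joint angles; "joint_vel": joint speeds; "joint_torque": joint torques, N m; "eef_pos": TCP position; "ee_rot": TCP orientation; "wrist_force": force on the tool from outside, world axes, zero at the start; "ft_torque": the same for the moment, N m; "gripper_width": finger opening in mm.
Only numpy, scipy, OpenCV 4.12 (cv2) and the standard library are available. Lean on these libraries where they do the work, as an engineer would, in place of code of your own. Each camera call takes 0.05 s, during which the arm holds its last target. There are 200 camera calls.

TASK

Stand the small canister with the orange lid upright in the square socket of the green crate, all the way down, and then, with the crate keeping it from turning, screw its lid clockwise until it goes snug, without overtightening it. Let go at the end, and leave the other toys where they are.

Things in the scene. Friction and masses are not known exactly. Their poses are not given: they have to be found in the camera images.
- canister: Loose canister, 0.3 to 0.5 kg, 112 mm tall, upright. Origin at the centre of its underside, z up its axis, x and y square to its foot. Blue square foot 62 x 62 mm up to 36 mm high; clear round body 52 mm across up to 77 mm; black sealing ring; orange round lid 58 mm across (60 over its ribs) from 80 to 112 mm. Take and lift it by the lid, which does not come off.
- lid_top (a point): Centre of the lid's top (white middle, orange rim), 112 mm above the canister's underside; axes as the canister's (does not turn with the lid). The lid is on its thread but loose, 1.0 to 2.6 rad short of its stop; nothing shows how far. Clockwise seen from above tightens. It does not sink visibly.
- lid_grip (a point): On the lid's axis at mid-height of the lid, 96 mm above the canister's underside. Its rubber grip sleeve gives 0.25 rad per N m, springing back. Turning: about 0.06 N m loose (0.1 if brisk); at the stop 0.35 N m, then yielding with 1.2 N m more per rad past it. Snug is 0.45 to 0.65 N m, best about 0.53; above 0.70 N m the seal is overtightened. A snug lid stays put when let go.
- seal_ring (a point): Top centre of the black sealing ring under the lid, 80 mm above the canister's underside while the lid is loose; axes as the canister's. The lid presses it down 1.5 mm per rad past the stop: snug to overtight is only 0.1 to 0.45 mm, too little to see, so go by the torque.
- crate: Green plastic crate, 110 mm (x) by 190 mm (y), 46 mm high, 4 mm walls, immovable. Origin at the centre of its underside, z up. Its flip-top lid is folded back on its +x side, sloping out to 127 mm from the origin and 95 mm high. The half towards -y holds a grey block, 40 mm high, with the socket; a few blocks lie fixed in the other half.
- socket (a point): Centre of the floor of the square socket in the grey block, 10 mm above the table; axes as the crate's, z up. 66 x 66 mm (2 mm play a side round the foot), sides along the crate's x and y, 30 mm deep, 3 mm chamfer at its mouth 40 mm above the table. The canister fits in any quarter turn. Seated, its underside lies on this floor, the lid's top 122 mm above the table.
- bus: Bystander: red toy bus, 140 x 46 mm, 62 mm high; origin at the centre of its underside, x along its length.
- motorcycle: Bystander: chrome die-cast motorcycle, 106 mm long, 44 mm over the handlebar, 58 mm high; origin at the centre of its underside, x along its length.
- bridge: Bystander: wooden bridge piece, 35 x 140 mm, 56 mm high; origin at the centre of its underside, y along its length.
- car: Bystander: yellow toy car, 70 x 32 mm, 34 mm high; origin at the centre of its underside, x along its length.
- block: Bystander: wooden block, 40 x 60 x 30 mm; origin at the centre of its underside.
- tower: Bystander: turntable parking tower, 200 mm across and 240 mm high, immovable; origin at the centre of its underside.

How it is judged:
By the outcome, as a careful person would: the job done as asked, in the order asked, and still so for the second after the job is handed in, with the robot touching nothing.
It also fails if it takes over 67 s, if anything falls off the work surface, if the arm or the gripper's body presses on something with over 40 N, if the wrist force passes 120 N, or if a joint passes its speed limit or range.

## Working session

There is one attempt and no reset: what is moved stays moved. The work goes in short steps, Python scripts to look and compute and a tool call to move; the robot and the scene stay as the last step left them, time stands still between calls to the robot, and variables do not carry over. Pictures are saved under pics/ and viewed, on a budget of 10 in all, crops included, one or two more only if the job needs it, and the job is handed in when it is done.

Besides the shell and the picture viewer there is one more tool, called after ">>>" by a JSON object that holds its "name" and its "arguments", one argument or row to a line. move_arm: Moves the arm, as the interface text tells. Its arguments: {"type":"object","properties":{"moves":{"type":"array","items":{"type":"array","items":{"type":"number"}}},"jaw":{"type":"number"},"newtons":{"type":"number"}},"required":["moves"]}

```bash
mkdir -p pics
cat > h.py <<'E'
import numpy as np, cv2
from plant import ctrl
np.set_printoptions(precision=2,suppress=True)
def snap(n,f=None):
    s=ctrl.snapshot(n)
    if f: cv2.imwrite('pics/'+f,s['img'][:,:,::-1])
    return s
def pts(s,mask):
    v,u=np.nonzero(mask&(s['z_map']>0)); z=s['z_map'][v,u]
    f=240/np.tan(np.radians(s['vfov']/2))
    p=np.c_[(u-s['cx'])*z/f,-(v-s['cy'])*z/f,-z,np.ones(len(z))]
    return (p@s['pose'].T)[:,:3]
E
python3 - <<'E'
from h import *
print(ctrl.sense())
for n in('top','side','wrist'):
    s=snap(n,n+'1.png'); print(n,[k for k in s if k not in('img','z_map')],s['vfov'],s['pose'].round(2).tolist())
    for o in('canister','crate'):
        for m in ctrl.masks_of(s,o)[:2]:
            p=pts(s,m['mask']); print(n,o,round(m['p'],2),m['uv'],m['mask'].sum(),*( [np.percentile(p,[2,50,98],axis=0).tolist()] if len(p) else []))
a=cv2.imread('pics/top1.png');b=cv2.imread('pics/side1.png')
E
```

```text
{'clock': 0.0, 'qpos': array([-1.38,  0.49,  1.35,  0.  ,  1.3 , -0.1 ]), 'joint_vel': array([-0.,  0., -0.,  0.,  0.,  0.]), 'joint_torque': array([  0.01, -88.22, -38.39,   0.  ,   0.01,   0.  ]), 'eef_pos': array([ 176.74, -599.1 ,  230.7 ]), 'ee_rot': array([ 0.99,  0.14, -0.  , -0.  ]), 'wrist_force': array([-0.13,  0.22,  0.33]), 'ft_torque': array([-0.05, -0.01,  0.02]), 'gripper_width': 85.5764896950583}
top ['vfov', 'cx', 'cy', 'pose', 'shot'] 44.012609155954955 [[-0.01, 0.99, -0.12, 395.79], [-1.0, -0.01, 0.01, 86.03], [0.01, 0.12, 0.99, 1448.31], [0.0, 0.0, 0.0, 1.0]]
top canister 0.64 [438.7, 260.7] 865 [[468.9048574343817, -231.1246692411712, 3.008592442100312], [499.4008012103718, -195.79375146370344, 109.38773903248057], [529.7540382732362, -171.42559464415697, 117.94695697219301]]
top crate 0.61 [258.1, 266.0] 6449 [[396.3265798807381, 117.0207531941302, 0.19989085987105729], [494.02919570333603, 213.06004295761147, 42.77023554231505], [583.2042225232502, 305.3722956342048, 93.51105309264148]]
side ['vfov', 'cx', 'cy', 'pose', 'shot'] 55.450189593733185 [[-0.77, 0.38, -0.51, -10.23], [-0.64, -0.48, 0.6, 798.12], [-0.02, 0.79, 0.61, 791.14], [0.0, 0.0, 0.0, 1.0]]
side canister 0.57 [403.9, 205.2] 919 [[465.9719308689471, -257.8106157820813, 0.5928485210095187], [491.03020146263003, -185.83647926055858, 60.332013267759294], [547.7450223580018, -169.95145092238135, 113.91859542404804]]
side crate 0.73 [314.2, 294.0] 6231 [[383.55977196596604, 108.8719811545495, 0.5850160457135872], [485.97220983587613, 220.39924258797686, 40.02729852151043], [579.6480053594973, 307.9206232982391, 91.43679489272178]]
wrist ['vfov', 'cx', 'cy', 'pose', 'shot'] 61.20334639489414 [[0.28, 0.91, 0.29, 252.16], [-0.96, 0.27, 0.09, -578.8], [0.0, -0.3, 0.95, 373.13], [0.0, 0.0, 0.0, 1.0]]
```

View pics/top1.png

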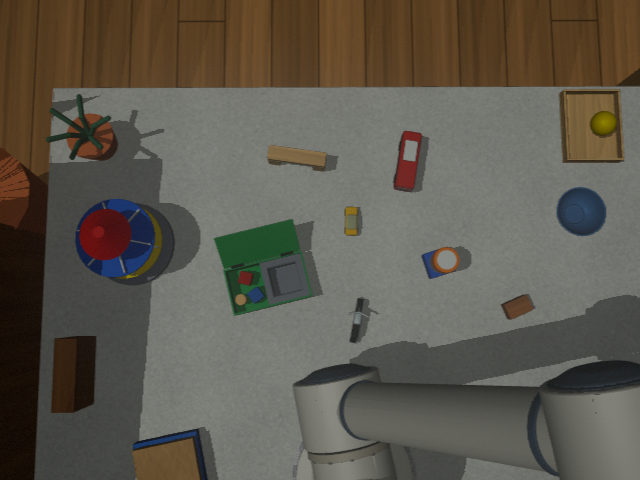

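View pics/side1.png

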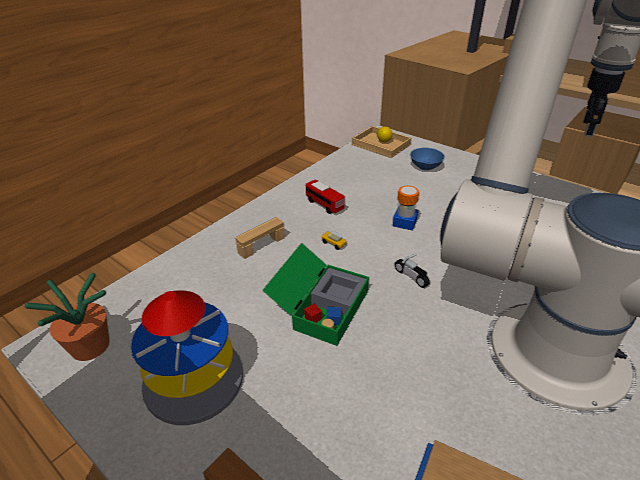

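The top view shows the canister at about (438,262), the socket at (286,280) and the motorcycle between them at (357,320). The side view agrees. Next I'll measure the canister and crate from the top camera.

Run:
```python
from h import *
s=snap('top')
m=ctrl.masks_of(s,'canister')[0]['mask']; 
p=pts(s,m); q=p[p[:,2]>105]; print('lid c',(q.min(0)+q.max(0))/2,np.median(q,0),len(q))
q=p[(p[:,2]>20)&(p[:,2]<45)]; print('foot',len(q),q.mean(0),cv2.minAreaRect(q[:,:2].astype(np.float32)))
m=ctrl.masks_of(s,'crate')[0]['mask']
p=pts(s,m); q=p[(p[:,2]>35)&(p[:,2]<50)]; print('crate',cv2.minAreaRect(q[:,:2].astype(np.float32)))
for k in ctrl.masks_of(s,'socket')[:2]: print(k['p'],k['uv'],k['mask'].sum())
def at(u,v,z):
    f=240/np.tan(np.radians(s['vfov']/2)); d=s['pose'][:3,:3]@np.array([(u-s['cx'])/f,-(v-s['cy'])/f,-1]); o=s['pose'][:3,3]; return o+d*(z-o[2])/d[2]
print('socket approx',at(286,280,30),s['cx'],s['cy'])
```

```text
lid c [ 502.12 -206.03  113.09] [ 501.05 -205.18  112.46] 523
foot 199 [ 494.61 -186.12   35.08] ((501.4850769042969, -204.78797912597656), (61.79890823364258, 60.66530990600586), 17.896923065185547)
crate ((462.8369140625, 204.4798583984375), (125.57951354980469, 190.29086303710938), 13.656268119812012)
0.94 [264.3, 268.7] 6499
socket approx [461.89 158.13  30.  ] 319.9676365762383 238.42643771920783
```

>>> {"name": "move_arm", "arguments": {
  "moves": [
    [0.0423, -0.0285, -0.003, 0, 0, 0],
    [0.0423, -0.0285, -0.003, 0, 0, 0],
    [0.0423, -0.0285, -0.003, 0, 0, 0],
    [0.0423, -0.0285, -0.003, 0, 0, 0],
    [0.0423, -0.0285, -0.003, 0, 0, 0],
    [0.0423, -0.0285, -0.003, 0, 0, 0],
    [0.0423, -0.0285, -0.003, 0, 0, 0],
    [0.0423, -0.0285, -0.003, 0, 0, 0],
    [0.0423, -0.0285, -0.003, 0, 0, 0],
    [0.0423, -0.0285, -0.003, 0, 0, 0]
  ],
  "jaw": 1,
  "newtons": 60
}}

```text
clock: 1.9
eef_pos: [502.9, -205.1, 261.6]
ee_rot: [0.99, 0.143, 0.0, 0.0]
wrist_force: [0.9, -0.4, 0.3]
gripper_width: 85.5
```

>>> {"name": "move_arm", "arguments": {
  "moves": [
    [0, 0, 0, 0, 0, -0.185],
    [0, 0, 0, 0, 0, -0.185],
    [0, 0, 0, 0, 0, -0.185],
    [0, 0, 0, 0, 0, -0.185],
    [0, 0, 0, 0, 0, -0.185],
    [0, 0, 0, 0, 0, -0.185],
    [0, 0, 0, 0, 0, -0.185],
    [0, 0, 0, 0, 0, -0.185],
    [0, 0, 0, 0, 0, -0.185],
    [0, 0, 0, 0, 0, -0.185]
  ]
}}

```text
clock: 3.15
eef_pos: [501.9, -206.4, 261.3]
ee_rot: [0.479, 0.878, 0.0, 0.0]
wrist_force: [0.5, 0.7, -0.4]
gripper_width: 85.0
```

>>> {"name": "move_arm", "arguments": {
  "moves": [
    [0, 0, 0, 0, 0, -0.185],
    [0, 0, 0, 0, 0, -0.185],
    [0, 0, 0, 0, 0, 0]
  ]
}}

```text
clock: 3.52
eef_pos: [501.9, -206.5, 261.3]
ee_rot: [0.313, 0.95, -0.0, 0.0]
wrist_force: [0.3, 0.1, 0.1]
gripper_width: 85.7
```

```bash
cat >> h.py <<'E'
from scipy.spatial.transform import Rotation as R
def st():
    s=ctrl.sense(); M=R.from_quat(s['ee_rot']).as_matrix()
    print('t',s['clock'],'q',s['qpos'],'tcp',s['eef_pos'],'yaw %.4f'%np.arctan2(M[1,0],M[0,0]),'zt',M[:,2],'F',s['wrist_force'],'T',s['ft_torque'].round(3),'w %.1f'%s['gripper_width'])
    return s,M
E
python3 - <<'E'
from h import *
S,M=st()
s=snap('wrist','w2.png')
r=ctrl.masks_of(s,'canister'); print([(k['p'],k['uv'],k['mask'].sum()) for k in r[:2]])
p=pts(s,r[0]['mask']); h=np.histogram(p[:,2],range(-5,125,5)); print(h[0])
q=p[p[:,2]>107]; c=cv2.minEnclosingCircle(q[:,:2].astype(np.float32)); print('lid',c,np.median(q[:,2]))
q=p[(p[:,2]>25)&(p[:,2]<42)]; print('foot',len(q),cv2.minAreaRect(q[:,:2].astype(np.float32)))
E
```

```text
t 3.525 q [-0.5   0.35  1.51 -0.    1.29 -1.44] tcp [ 501.89 -206.45  261.33] yaw 2.5059 zt [ 0. -0. -1.] F [0.25 0.12 0.07] T [-0.01  0.04 -0.  ] w 85.7
[(0.67, [316.3, 200.9], np.int64(6339))]
[   8   21   32   31   36   44   42  419  652   33   33   29   18    3
    0    0    0   39   59   65   67   76  190 4422    0]
lid ((500.80914306640625, -209.43801879882812), 29.590932846069336) 111.88151820455849
foot 1126 ((501.05670166015625, -209.6570587158203), (61.537601470947266, 61.70096969604492), 17.389638900756836)
```

View pics/w2.png

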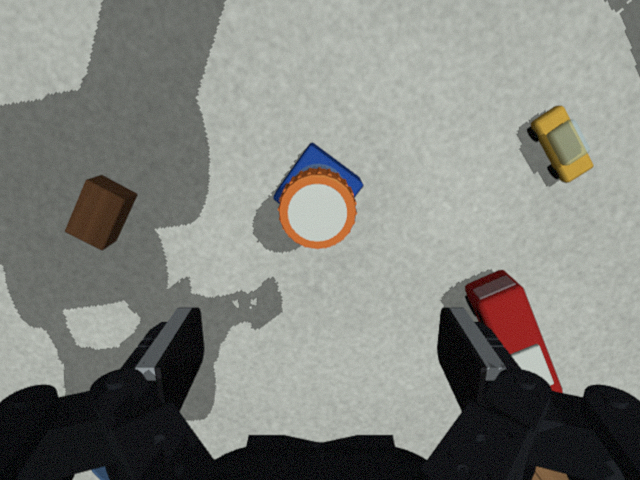

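The wrist view puts the lid at (317,211). That works out to the lid at (501,-209) and a foot yaw of 17.4° modulo 90. I'll descend and grip the lid.

>>> {"name": "move_arm", "arguments": {
  "moves": [
    [-0.0007, -0.0026, 0.03, 0, 0, 0],
    [0, 0, 0.04, 0, 0, 0],
    [0, 0, 0.04, 0, 0, 0],
    [0, 0, 0.04, 0, 0, 0],
    [0, 0, 0.025, 0, 0, 0],
    [0, 0, 0.012, 0, 0, 0],
    [0, 0, 0, 0, 0, 0]
  ]
}}

```text
clock: 4.5
eef_pos: [500.9, -208.9, 74.1]
ee_rot: [0.313, 0.95, 0.0, -0.0]
wrist_force: [0.3, 0.3, -0.1]
gripper_width: 85.3
```

>>> {"name": "move_arm", "arguments": {
  "moves": [
    [0, 0, 0, 0, 0, 0],
    [0, 0, 0, 0, 0, 0],
    [0, 0, 0, 0, 0, 0],
    [0, 0, 0, 0, 0, 0],
    [0, 0, 0, 0, 0, 0],
    [0, 0, 0, 0, 0, 0]
  ],
  "jaw": 0,
  "newtons": 60
}}

```text
clock: 5.25
eef_pos: [501.6, -209.3, 75.5]
ee_rot: [0.312, 0.95, -0.0, 0.001]
wrist_force: [-1.2, 0.7, 8.7]
gripper_width: 57.0
```

>>> {"name": "move_arm", "arguments": {
  "moves": [
    [0, 0, -0.01, 0, 0, 0],
    [0, 0, -0.03, 0, 0, 0],
    [0, 0, -0.05, 0, 0, 0],
    [0, 0, -0.05, 0, 0, 0],
    [0, 0, -0.02, 0, 0, 0],
    [0, 0, 0, 0, 0, 0]
  ]
}}

```text
clock: 6.0
eef_pos: [501.4, -209.2, 236.1]
ee_rot: [0.312, 0.95, -0.0, 0.002]
wrist_force: [0.1, 0.4, -4.8]
gripper_width: 57.0
```

Run:
```python
from h import *
S,M=st()
s=snap('side','s3.png'); cv2.imwrite('pics/s3c.png',cv2.resize(s['img'][80:380,220:560,::-1],None,fx=2,fy=2))
```

```text
t 6.0 q [-0.51  0.37  1.54 -0.    1.22 -1.44] tcp [ 501.42 -209.21  236.14] yaw 2.5067 zt [ 0. -0. -1.] F [ 0.06  0.37 -4.79] T [-0.05  0.04 -0.01] w 57.0
```

View pics/s3c.png

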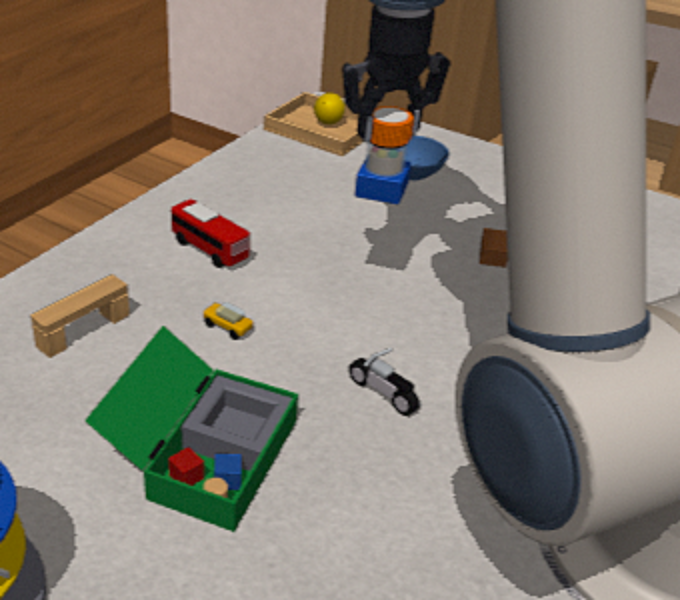

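Canister held at tool (395,150 in the crop), lifted and upright, and the crate socket at (240,420) is clear. I'll stop short of the socket so the wrist camera can see it.

>>> {"name": "move_arm", "arguments": {
  "moves": [
    [0.018, 0.0272, 0, 0, 0, 0],
    [0.018, 0.0272, 0, 0, 0, 0],
    [0.018, 0.0272, 0, 0, 0, 0],
    [0.018, 0.0272, 0, 0, 0, 0],
    [0.018, 0.0272, 0, 0, 0, 0],
    [0.018, 0.0272, 0, 0, 0, 0],
    [0.018, 0.0272, 0, 0, 0, 0],
    [0.018, 0.0272, 0, 0, 0, 0],
    [0.018, 0.0272, 0, 0, 0, 0],
    [0.018, 0.0272, 0, 0, 0, 0]
  ]
}}

```text
clock: 7.3
eef_pos: [516.4, 117.8, 232.7]
ee_rot: [0.312, 0.95, -0.001, -0.001]
wrist_force: [0.2, -0.2, -4.4]
gripper_width: 56.8
```

>>> {"name": "move_arm", "arguments": {
  "moves": [
    [0, 0, 0, 0, 0, 0],
    [0, 0, 0, 0, 0, 0]
  ]
}}

```text
clock: 7.55
eef_pos: [516.6, 116.5, 233.2]
ee_rot: [0.312, 0.95, -0.001, -0.001]
wrist_force: [-0.4, -0.4, -4.0]
gripper_width: 56.8
```

Run:
```python
from h import *
S,M=st()
s=snap('wrist','w4.png')
full=np.ones((480,640),bool)
p=pts(s,full); np.savez('w4.npz',**{k:s[k] for k in('img','z_map','vfov','cx','cy','pose')})
f=p[(np.hypot(p[:,0]-462,p[:,1]-158)<60)]
print(np.histogram(f[:,2],range(-5,125,5))[0])
g=f[(f[:,2]>37.5)&(f[:,2]<42)]; fl=f[(f[:,2]>6)&(f[:,2]<14)]
for q in(g,fl):
    if len(q)>50: print(len(q),np.median(q[:,2]),cv2.minAreaRect(q[:,:2].astype(np.float32)))
```

```text
t 7.55 q [ 0.11  0.36  1.58 -0.    1.21 -0.83] tcp [516.64 116.47 233.23] yaw 2.5072 zt [-0. -0. -1.] F [-0.41 -0.38 -3.99] T [-0.07  0.04  0.  ] w 56.8
[   4  167 4354 1901  169  183  188  199 6601 2512  980    2    0    0
    0    0    0    0    0    0    0    0    0    0    0]
8184 39.48584337905842 ((463.69525146484375, 159.50039672851562), (102.53131866455078, 100.37989044189453), 13.63930606842041)
6205 9.577363745003879 ((463.7532043457031, 159.44403076171875), (66.3408432006836, 66.26116943359375), 13.763018608093262)
```

View pics/w4.png

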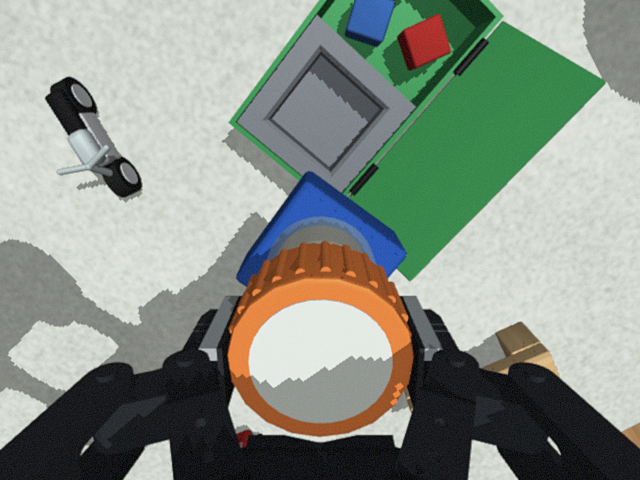

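The socket shows at (327,110): floor centre (463.7,159.4), yaw 13.7°. Next I'll find the held foot in the same image.

Run:
```python
from h import *
s=dict(np.load('w4.npz')); S,M=st()
a=s['img'].astype(int); 
blue=(a[:,:,2]>a[:,:,0]+50)&(a[:,:,2]>a[:,:,1]+35); blue[:150]=0
p=pts(s,blue); print(np.histogram(p[:,2],range(140,240,5))[0])
full=np.ones((480,640),bool); P=pts(s,full); P=P[np.hypot(*(P[:,:2]-S['eef_pos'][:2]).T)<45]
l=P[(P[:,2]>262)&(P[:,2]<275)]; print('lid',len(l),np.median(l[:,2]),cv2.minEnclosingCircle(l[:,:2].astype(np.float32)))
zt=np.median(p[p[:,2]>180][:,2]); q=p[abs(p[:,2]-zt)<4]; print(zt,len(q))
r=cv2.minAreaRect(q[:,:2].astype(np.float32)); print('foot',r)
# two far edges: front corner and its neighbours
h=cv2.boxPoints(r); print(h)
print('tcp',S['eef_pos'])
```

```text
t 7.6 q [ 0.11  0.36  1.58 -0.    1.21 -0.83] tcp [516.81 116.18 233.48] yaw 2.5065 zt [-0. -0. -1.] F [-0.18 -0.39 -3.8 ] T [ 0.01 -0.05  0.02] w 56.6
[   0    0    0    0  114  198  231  236  270  333 4064  231  113   51
   33   29    4    0    0]
lid 27604 269.24138436801474 ((512.4937133789062, 118.74681091308594), 42.221435546875)
192.78346589125863 4276
foot ((515.4568481445312, 116.81297302246094), (61.268699645996094, 60.699806213378906), 17.48836898803711)
[[477.12 136.55]
 [495.36  78.66]
 [553.8   97.07]
 [535.55 154.97]]
tcp [516.81 116.18 233.48]
```

>>> {"name": "move_arm", "arguments": {
  "moves": [
    [0.0335, 0.0018, 0, 0, 0, 0],
    [0.0335, 0.0018, 0, 0, 0, 0],
    [0, 0, 0, 0, 0, 0.066],
    [0, 0, 0.03, 0, 0, 0],
    [0, 0, 0.04, 0, 0, 0],
    [0, 0, 0.03, 0, 0, 0],
    [0, 0, 0.01, 0, 0, 0],
    [0, 0, 0, 0, 0, 0],
    [0, 0, 0, 0, 0, 0]
  ]
}}

```text
clock: 8.72
eef_pos: [466.2, 159.4, 125.3]
ee_rot: [0.343, 0.939, 0.0, 0.001]
wrist_force: [0.6, -0.0, -4.4]
gripper_width: 56.7
```

Run:
```python
from h import *
S,M=st()
s=snap('wrist','w5.png')
a=s['img'].astype(int)
blue=(a[:,:,2]>a[:,:,0]+50)&(a[:,:,2]>a[:,:,1]+35); blue[:100]=0
p=pts(s,blue); print(np.histogram(p[:,2],range(20,120,5))[0])
q=p[(p[:,2]>75)&(p[:,2]<90)&(np.hypot(*(p[:,:2]-S['eef_pos'][:2]).T)<50)]; print(len(q),np.median(q[:,2]),cv2.minAreaRect(q[:,:2].astype(np.float32)))
```

```text
t 8.725 q [ 0.21  0.45  1.79 -0.    0.89 -0.66] tcp [466.2  159.4  125.31] yaw 2.4405 zt [ 0.  0. -1.] F [ 0.56 -0.04 -4.38] T [-0.   -0.03  0.02] w 56.7
[   1    4  460 1246    0    0   96  207  232  236  261  289 2468 1945
  169   60   29   27   20]
4702 84.80099408931069 ((465.32708740234375, 159.6064453125), (61.32250213623047, 61.27159881591797), 13.646713256835938)
```

View pics/w5.png

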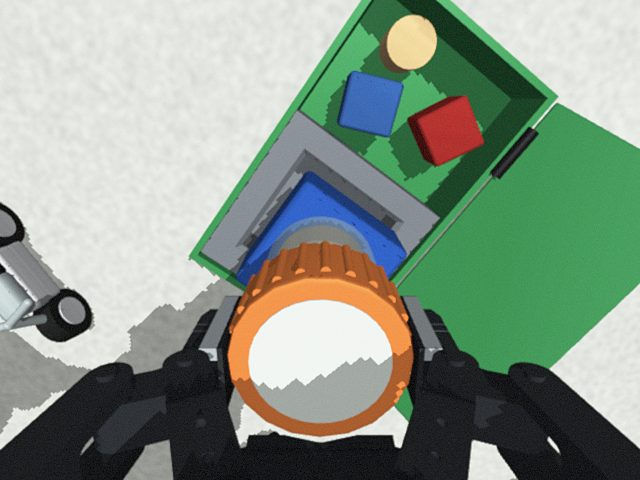

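The foot sits over the socket with yaw matched and a 1.6 mm x error. I'll correct that and insert.

>>> {"name": "move_arm", "arguments": {
  "moves": [
    [0.0011, -0.0012, 0, 0, 0, 0],
    [0, 0, 0.006, 0, 0, 0],
    [0, 0, 0.006, 0, 0, 0],
    [0, 0, 0.006, 0, 0, 0]
  ]
}}

```text
clock: 9.28
eef_pos: [463.8, 159.2, 105.7]
ee_rot: [0.343, 0.939, -0.0, -0.0]
wrist_force: [0.1, -0.1, -3.7]
gripper_width: 57.0
```

>>> {"name": "move_arm", "arguments": {
  "moves": [
    [0, 0, 0.006, 0, 0, 0],
    [0, 0, 0.006, 0, 0, 0],
    [0, 0, 0.004, 0, 0, 0],
    [0, 0, 0, 0, 0, 0]
  ]
}}

```text
clock: 9.78
eef_pos: [463.7, 159.2, 90.0]
ee_rot: [0.343, 0.939, -0.0, -0.0]
wrist_force: [0.1, 0.1, -2.9]
gripper_width: 56.8
```

>>> {"name": "move_arm", "arguments": {
  "moves": [
    [0, 0, 0.003, 0, 0, 0],
    [0, 0, 0.002, 0, 0, 0],
    [0, 0, 0, 0, 0, 0]
  ]
}}

```text
clock: 10.15
eef_pos: [464.0, 159.3, 85.6]
ee_rot: [0.343, 0.939, 0.0, 0.0]
wrist_force: [-1.1, 0.4, 4.6]
gripper_width: 56.7
```

Run:
```python
from h import *
S,M=st()
```

```text
t 10.15 q [ 0.21  0.52  1.83  0.    0.79 -0.66] tcp [464.02 159.26  85.65] yaw 2.4408 zt [ 0.  0. -1.] F [-1.12  0.43  4.6 ] T [-0.15  0.35  0.01] w 56.7
```

It has reached the floor. I'll release it so it settles, check the seating, then grip again.

>>> {"name": "move_arm", "arguments": {
  "moves": [
    [0, 0, 0, 0, 0, 0],
    [0, 0, 0, 0, 0, 0],
    [0, 0, 0, 0, 0, 0],
    [0, 0, 0, 0, 0, 0]
  ],
  "jaw": 1
}}

```text
clock: 10.65
eef_pos: [463.9, 159.2, 85.3]
ee_rot: [0.343, 0.939, 0.0, 0.0]
wrist_force: [0.1, -0.5, -0.1]
gripper_width: 85.4
```

Run:
```python
from h import *
S,M=st()
s=snap('wrist','w6.png')
P=pts(s,np.ones((480,640),bool)); P=P[np.hypot(*(P[:,:2]-S['eef_pos'][:2]).T)<36]
l=P[(P[:,2]>116)&(P[:,2]<127)]; A=np.c_[l[:,:2]-l[:,:2].mean(0),np.ones(len(l))]; print('lid',np.linalg.lstsq(A,l[:,2],rcond=None)[0].round(4),cv2.minEnclosingCircle(l[:,:2].astype(np.float32)))
```

```text
t 10.65 q [ 0.21  0.52  1.83  0.    0.79 -0.66] tcp [463.9  159.25  85.28] yaw 2.4409 zt [ 0.  0. -1.] F [ 0.13 -0.54 -0.1 ] T [-0.03  0.01  0.02] w 85.4
lid [  0.02  -0.01 121.6 ] ((463.3519592285156, 159.31553649902344), 30.07349395751953)
```

View pics/w6.png

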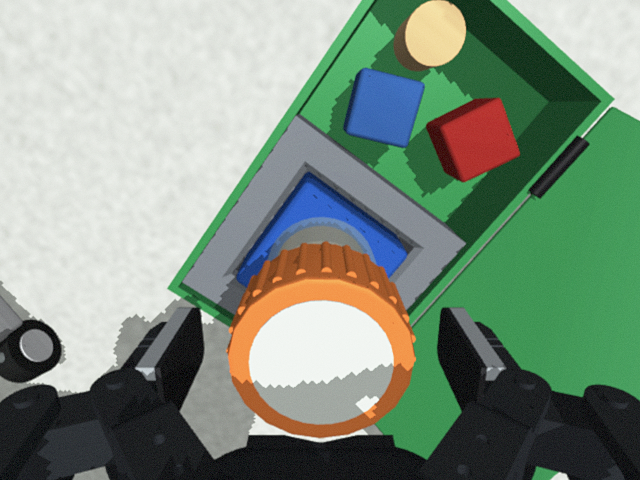

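Seated: lid top at 121.6 mm, level and centred, with the foot inside the socket at (320,220). I'll grip again and turn.

>>> {"name": "move_arm", "arguments": {
  "moves": [
    [0, 0, 0, 0, 0, 0],
    [0, 0, 0, 0, 0, 0],
    [0, 0, 0, 0, 0, 0],
    [0, 0, 0, 0, 0, 0],
    [0, 0, 0, 0, 0, 0],
    [0, 0, 0, 0, 0, 0]
  ],
  "jaw": 0,
  "newtons": 60
}}

```text
clock: 11.45
eef_pos: [464.0, 159.3, 85.6]
ee_rot: [0.343, 0.939, 0.0, 0.0]
wrist_force: [-1.4, -0.2, 6.8]
gripper_width: 56.7
```

Run:
```python
from h import *
S,M=st()
```

```text
t 11.45 q [ 0.21  0.52  1.83 -0.    0.79 -0.66] tcp [464.01 159.25  85.56] yaw 2.4408 zt [ 0.  0. -1.] F [-1.36 -0.25  6.84] T [-0.15  0.3  -0.01] w 56.7
```

>>> {"name": "move_arm", "arguments": {
  "moves": [
    [0, 0, 0, 0, 0, 0.1],
    [0, 0, 0, 0, 0, 0.1],
    [0, 0, 0, 0, 0, 0.1],
    [0, 0, 0, 0, 0, 0.1],
    [0, 0, 0, 0, 0, 0.1],
    [0, 0, 0, 0, 0, 0.1],
    [0, 0, 0, 0, 0, 0.1],
    [0, 0, 0, 0, 0, 0.1],
    [0, 0, 0, 0, 0, 0]
  ]
}}

```text
clock: 12.58
eef_pos: [462.9, 158.9, 85.5]
ee_rot: [0.682, 0.731, -0.001, -0.0]
wrist_force: [-6.0, -3.2, 11.8]
gripper_width: 57.0
```

Run:
```python
from h import *
S,M=st()
```

```text
t 12.575 q [ 0.21  0.52  1.83 -0.    0.79  0.14] tcp [462.91 158.94  85.46] yaw 1.6393 zt [-0. -0. -1.] F [-6.03 -3.24 11.84] T [-0.42  1.25  0.01] w 57.0
```

>>> {"name": "move_arm", "arguments": {
  "moves": [
    [-0.0003, -0.001, -0.0004, 0, 0, 0.0],
    [0, 0, 0, 0, 0, 0.06],
    [0, 0, 0, 0, 0, 0.06]
  ]
}}

```text
clock: 12.95
eef_pos: [462.5, 158.7, 85.7]
ee_rot: [0.725, 0.689, -0.0, -0.0]
wrist_force: [-2.7, -1.3, 3.1]
gripper_width: 56.9
```

Run:
```python
from h import *
S,M=st(); snap('side')
print([ (snap('side'),ctrl.sense()['ft_torque'][2].round(3))[1] for i in range(4)])
```

```text
t 12.95 q [ 0.21  0.52  1.83 -0.    0.79  0.26] tcp [462.45 158.74  85.65] yaw 1.5190 zt [-0. -0. -1.] F [-2.66 -1.33  3.11] T [-0.12  0.57  0.06] w 56.9
[np.float64(0.081), np.float64(0.047), np.float64(0.044), np.float64(0.058)]
```

Create tq.py:
```python
from h import *
S,M=st()
print([ (snap('side'),ctrl.sense()['ft_torque'][2].round(3))[1] for i in range(4)])
```

```text
(no output)
```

>>> {"name": "move_arm", "arguments": {
  "moves": [
    [0, 0, 0, 0, 0, 0.08],
    [0, 0, 0, 0, 0, 0.08],
    [0, 0, 0, 0, 0, 0.06],
    [0, 0, 0, 0, 0, 0]
  ]
}}

```text
clock: 13.7
eef_pos: [462.2, 158.8, 85.6]
ee_rot: [0.796, 0.606, -0.001, -0.0]
wrist_force: [-5.5, -0.8, 5.3]
gripper_width: 56.9
```

```bash
python3 tq.py
```

```text
t 13.7 q [0.21 0.52 1.83 0.   0.79 0.48] tcp [462.17 158.81  85.6 ] yaw 1.3010 zt [-0. -0. -1.] F [-5.48 -0.84  5.3 ] T [0.04 1.21 0.03] w 56.9
[np.float64(0.007), np.float64(0.053), np.float64(0.059), np.float64(0.043)]
```

>>> {"name": "move_arm", "arguments": {
  "moves": [
    [-0.0002, -0.0007, 0, 0, 0, 0.08],
    [0, 0, 0, 0, 0, 0.08],
    [0, 0, 0, 0, 0, 0.06],
    [0, 0, 0, 0, 0, 0]
  ]
}}

```text
clock: 14.4
eef_pos: [461.8, 158.9, 85.6]
ee_rot: [0.857, 0.515, -0.0, -0.0]
wrist_force: [-4.9, 2.5, 4.3]
gripper_width: 56.5
```

```bash
python3 tq.py
```

```text
t 14.4 q [0.21 0.52 1.84 0.   0.79 0.7 ] tcp [461.79 158.88  85.64] yaw 1.0819 zt [-0.  0. -1.] F [-4.85  2.54  4.28] T [0.33 1.1  0.01] w 56.5
[np.float64(0.047), np.float64(0.043), np.float64(0.03), np.float64(0.003)]
```

>>> {"name": "move_arm", "arguments": {
  "moves": [
    [0, 0, 0, 0, 0, 0.02],
    [0, 0, 0, 0, 0, 0.02]
  ]
}}

```text
clock: 14.85
eef_pos: [462.2, 158.9, 85.7]
ee_rot: [0.868, 0.497, 0.0, 0.0]
wrist_force: [-3.9, 1.1, 1.9]
gripper_width: 56.8
```

```bash
python3 tq.py
```

```text
t 14.85 q [0.21 0.52 1.83 0.   0.79 0.74] tcp [462.22 158.86  85.67] yaw 1.0396 zt [ 0.  0. -1.] F [-3.91  1.08  1.85] T [0.32 0.89 0.08] w 56.8
[np.float64(0.046), np.float64(0.025), np.float64(0.061), np.float64(0.05)]
```

>>> {"name": "move_arm", "arguments": {
  "moves": [
    [0, 0, 0, 0, 0, 0.08],
    [0, 0, 0, 0, 0, 0.08],
    [0, 0, 0, 0, 0, 0.06],
    [0, 0, 0, 0, 0, 0]
  ]
}}

```text
clock: 15.55
eef_pos: [462.2, 159.1, 85.7]
ee_rot: [0.917, 0.399, 0.0, -0.0]
wrist_force: [-3.8, 4.0, 1.7]
gripper_width: 56.8
```

```bash
python3 tq.py
```

```text
t 15.55 q [0.21 0.52 1.83 0.   0.79 0.96] tcp [462.19 159.12  85.68] yaw 0.8203 zt [ 0.  0. -1.] F [-3.78  4.03  1.73] T [1.06 0.84 0.44] w 56.8
[np.float64(0.44), np.float64(0.424), np.float64(0.507), np.float64(0.417)]
```

At the stop, about 0.44 N m. I'll approach 0.53 in small steps.

>>> {"name": "move_arm", "arguments": {
  "moves": [
    [0, 0, 0, 0, 0, 0.03],
    [0, 0, 0, 0, 0, 0.03],
    [0, 0, 0, 0, 0, 0]
  ]
}}

```text
clock: 16.12
eef_pos: [462.1, 159.2, 85.7]
ee_rot: [0.929, 0.371, 0.0, -0.0]
wrist_force: [-3.9, 5.0, 1.7]
gripper_width: 56.6
```

```bash
sed -i 's/range(4)/range(10)/' tq.py; python3 tq.py
```

```text
t 16.125 q [0.21 0.52 1.83 0.   0.79 1.02] tcp [462.13 159.19  85.68] yaw 0.7609 zt [ 0.  0. -1.] F [-3.91  4.95  1.71] T [1.26 1.   0.51] w 56.6
[np.float64(0.524), np.float64(0.498), np.float64(0.512), np.float64(0.538), np.float64(0.518), np.float64(0.546), np.float64(0.518), np.float64(0.507), np.float64(0.51), np.float64(0.496)]
```

>>> {"name": "move_arm", "arguments": {
  "moves": [
    [0, 0, 0, 0, 0, 0.012],
    [0, 0, 0, 0, 0, 0],
    [0, 0, 0, 0, 0, 0]
  ]
}}

```text
clock: 17.0
eef_pos: [462.1, 159.2, 85.7]
ee_rot: [0.931, 0.366, 0.0, -0.0]
wrist_force: [-5.0, 5.5, 2.2]
gripper_width: 56.9
```

```bash
python3 tq.py
```

```text
t 17.0 q [0.21 0.52 1.83 0.   0.79 1.03] tcp [462.14 159.21  85.66] yaw 0.7494 zt [ 0.  0. -1.] F [-5.04  5.47  2.18] T [1.25 0.98 0.57] w 56.9
[np.float64(0.529), np.float64(0.601), np.float64(0.497), np.float64(0.497), np.float64(0.546), np.float64(0.524), np.float64(0.544), np.float64(0.548), np.float64(0.524), np.float64(0.528)]
```

>>> {"name": "move_arm", "arguments": {
  "moves": [
    [0, 0, 0, 0, 0, 0],
    [0, 0, 0, 0, 0, 0],
    [0, 0, 0, 0, 0, 0],
    [0, 0, 0, 0, 0, 0],
    [0, 0, 0, 0, 0, 0]
  ],
  "jaw": 1
}}

```text
clock: 18.12
eef_pos: [462.2, 158.8, 85.7]
ee_rot: [0.931, 0.366, 0.0, 0.0]
wrist_force: [0.2, -0.4, 0.2]
gripper_width: 85.3
```

>>> {"name": "move_arm", "arguments": {
  "moves": [
    [0, 0, -0.01, 0, 0, 0],
    [0, 0, -0.03, 0, 0, 0],
    [0, 0, -0.05, 0, 0, 0],
    [0, 0, -0.05, 0, 0, 0],
    [0, 0, -0.02, 0, 0, 0],
    [0, 0, 0, 0, 0, 0],
    [0, 0, 0, 0, 0, 0]
  ]
}}

```text
clock: 19.0
eef_pos: [461.7, 158.7, 245.2]
ee_rot: [0.931, 0.366, -0.0, -0.0]
wrist_force: [-0.1, 0.1, 0.2]
gripper_width: 85.3
```

Run:
```python
from h import *
S,M=st()
s=snap('wrist','w7.png')
P=pts(s,np.ones((480,640),bool)); P=P[np.hypot(*(P[:,:2]-S['eef_pos'][:2]).T)<36]
l=P[(P[:,2]>116)&(P[:,2]<127)]; print('lid',np.median(l[:,2]),cv2.minEnclosingCircle(l[:,:2].astype(np.float32)))
```

```text
t 19.0 q [0.21 0.29 1.65 0.   1.2  1.03] tcp [461.65 158.75 245.16] yaw 0.7488 zt [-0. -0. -1.] F [-0.12  0.06  0.25] T [-0.04 -0.01  0.03] w 85.3
lid 121.83207794244532 ((463.90179443359375, 158.83001708984375), 30.202543258666992)
```

View pics/w7.png

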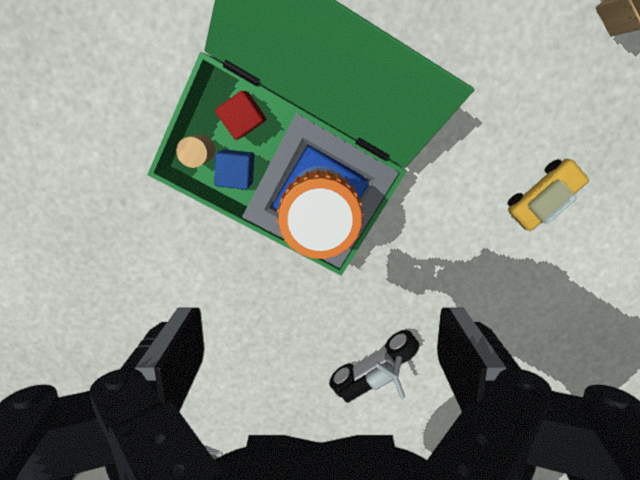

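The canister at (320,215) stands seated and upright, the gripper is clear, and the toys in view are undisturbed. Handing in.

```bash
python3 -c "
from plant import ctrl
print(ctrl.close_job())"
```

```text
the job is handed in; nothing more can be done
None
```

The canister is standing all the way down in the crate's socket and its lid is screwed snug. I let go, raised the arm clear and handed the job in at about 19 s.

- **Seating:** I released the canister before turning, and its lid top then measured 121.6 mm above the table. After the final release it measured 121.8 mm, against 122 mm nominal, and it was centred.
- **Tightening:** I turned the lid clockwise about 1.7 rad in all. It ran loose at about 0.05 N m and reached the stop somewhere between 1.4 and 1.6 rad. The last reading before letting go averaged about 0.53 N m; single noisy readings ran from 0.50 to 0.60 N m, below the 0.70 N m limit.
- **Side load:** While turning there was a side force of 4 to 7 N because the gripper was slightly off the lid's axis. I took some of it off by shifting the gripper, and it went away on release.
- **Other toys:** I touched none of them. The last picture showed only the motorcycle, the yellow car and the edge of a wooden piece, all apparently undisturbed. I did not check the others again at the end.

No check failed or disagreed.

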